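# Lock the jar in its stand and unscrew the tight lid

### The job

On the stall counter, slide the loose yellow locking bar, round nose first, fully home into the slot of the wooden jar stand so that the amber jar cannot turn. Then unscrew the tight white lid anticlockwise until it comes free, leaving the jar standing in the stand, and lift the lid straight off; finish while still holding it in the gripper, level, a few centimetres directly above the mouth of the jar. Leave the tumbler, the spice jar and the grinder cup where they are.

Things in the scene. Friction and masses are not known exactly. Their poses are not given: they have to be found in the camera images.
- stand: Fixed wooden jar stand, 135 (x) by 116 mm (y), walls 40 mm high. Origin on the counter under the jar's place; z up. Floor 6 mm thick, with a ledge before the slot (y 58 to 125, x -79 to -18). Pocket: far wall x = +44, on it a narrow rubber pad to x = +31 behind the jar; front wall face x = -65.1, end wall face y = -46, entry wall y = +46 to +58 mm. The bar slides in along -y between front wall and jar till its nose meets the end wall.
- slot_mouth (a point): Centre of the slot's opening in the outer face of the entry wall; axes as the stand's, the bar goes in along -y. The opening is 36 mm wide (x) and 16 mm high (z), lower edge level with the stand's floor and ledge, 6 mm above the counter; a yellow line marks its top.
- bar_home (a point): Fixed point on the stand where bar_grip stands when the bar is fully home: 33 mm outside slot_mouth (along the stand's +y), 42 mm above the counter. Axes as the stand's. With the bar home the jar can turn and shift only a few degrees and millimetres; without it the jar turns with its lid.
- bar_grip (a point): Middle of the black grip rib of the loose yellow locking bar (0.12 kg), 36 mm above its underside. Slab 34 mm wide (x), 12 thick (z), 155 long (y); half-round nose at -y, 137 mm from here, blunt end 18 mm away at +y. Rib: 12 mm wide (fingers close along x), 28 long in y, from 12 to 52 mm above the underside. Starts flat on the counter to the left of the stand.
- jar_mouth (a point): Centre of the neck's top on the loose amber square jar (0.4 to 0.7 kg): body 60 by 60 mm, 78 high, neck top 96 mm above its underside, which stands on the stand's 6 mm floor. z up; x points to the far wall, as the stand's x. On the shoulder a white mark at +x and a green mark at +y. A rubber seal in the mouth pushes the lid up (25 N when shut).
- lid_grip (a point): On the axis of the white lid (0.06 kg), mid-height of its ribbed round grip, 62 mm across and 19 mm high; below it a narrower skirt 17 mm high. The point is 26 mm above the skirt's lower edge, 10 mm below the flat top; shut, 13 mm above jar_mouth. z is the lid's axis, up; x runs along the red stripe on top.
- lid_mark (a point): Outer end of the lid's red stripe, 29 mm from its axis, 10 mm above lid_grip. Lugs hold the lid: shut, the stripe is within 12 degrees of the jar's +x (white mark). Turned anticlockwise seen from above, towards the green mark, it comes free about 60 degrees past the jar's x and stays free to 110, rising up to 3 mm. Clockwise is a stop. It takes about 0.4 N m.
- tumbler: Blue plastic tumbler, bystander, 72 mm across, 100 mm high; origin under its centre.
- spice_jar: Small glass jar with red cap, bystander, 48 mm across, 100 mm high; origin under its centre.
- grinder_cup: Clear grinder cup with purple foot, bystander, 68 mm across, 85 mm high; origin under its centre.
Not all that is in view belongs to the job. Of the things that look like the stand, take the one that is farthest from the robot's base at the start.

How it is judged:
On the way, in this order (a step that is already met when the one before it is completed fails the run):
1. the bar is fully home in the slot, the lid still shut (y of bar_grip in the frame of stand between 0.085 and 0.096 m and x of bar_grip in the frame of stand between -0.052 and -0.043 m and z of bar_grip in the frame of stand below 0.048 m and angle between the y axis of bar_grip and the y axis of stand, either way round below 0.1 rad and x of lid_mark in the frame of jar_mouth above 0.022 m), for 0.2 s.
2. the lid is turned anticlockwise on the jar, by about 50 degrees or more, with bar and jar in place (y of bar_grip in the frame of stand between 0.085 and 0.096 m and x of bar_grip in the frame of stand between -0.052 and -0.043 m and z of bar_grip in the frame of stand below 0.048 m and angle between the y axis of bar_grip and the y axis of stand, either way round below 0.1 rad and z of jar_mouth in the frame of stand between 0.098 and 0.107 m and angle between jar_mouth's own z axis and vertical below 0.1 rad and angle between the x axis of jar_mouth and the x axis of stand, either way round below 0.17 rad and x of lid_mark in the frame of jar_mouth below 0.0186 m and y of lid_mark in the frame of jar_mouth above 0.01 m and z of lid_grip in the frame of jar_mouth below 0.022 m), for 0.05 s.
At the end, for the whole second after the job is handed in: Lid gripped, level within 0.2 rad, within 25 mm of the jar's axis, its skirt 6 to 80 mm above the neck, touching neither jar nor stand. Jar upright on the stand's floor, turned under 0.17 rad; bar flat, in line, home within 5 mm (y of bar_grip in the frame of stand between 0.085 and 0.096 m and x of bar_grip in the frame of stand between -0.052 and -0.043 m and z of bar_grip in the frame of stand below 0.048 m and angle between the y axis of bar_grip and the y axis of stand, either way round below 0.1 rad and z of jar_mouth in the frame of stand between 0.098 and 0.107 m and angle between jar_mouth's own z axis and vertical below 0.1 rad and angle between the x axis of jar_mouth and the x axis of stand, either way round below 0.17 rad and z of lid_grip in the frame of jar_mouth between 0.032 and 0.106 m and horizontal distance between lid_grip and jar_mouth below 0.025 m and angle between lid_grip's own z axis and vertical below 0.2 rad and contact force between the fingers and lid above 2 N and contact force between lid and jar below 0.2 N and contact force between lid and stand below 0.2 N); the arm keeps its last pose, push and grip.
It fails at once if the jar is lifted or tipped (z of jar_mouth in the frame of stand above 0.115 m or angle between jar_mouth's own z axis and vertical above 0.2 rad).
It fails at once if the tumbler is knocked over or pushed more than 30 mm (distance of tumbler from where it was at the start of the episode above 0.03 m or angle between tumbler's own z axis and vertical above 0.5 rad).
It fails at once if the spice jar is knocked over or pushed more than 30 mm (distance of spice_jar from where it was at the start of the episode above 0.03 m or angle between spice_jar's own z axis and vertical above 0.5 rad).
It fails at once if the grinder cup is knocked over or pushed more than 30 mm (distance of grinder_cup from where it was at the start of the episode above 0.03 m or angle between grinder_cup's own z axis and vertical above 0.5 rad).
It also fails if it takes over 64 s, if anything falls off the work surface, if the arm or the gripper's body presses on something with over 40 N, if the wrist force passes 120 N, or if a joint passes its speed limit or range.

### The arm

A 7-joint arm with a two-finger parallel gripper is mounted at the origin on the work surface. World frame = base frame: x ahead of the robot, y to its left, z up, the work surface at z = 0. Lengths are in m, angles in rad, forces in N, time in s.
With the tool pointing down it reaches from about 0.4 to 0.85 m from the base axis. Payload 10.4 kg.
Tool frame: the origin (TCP) lies between the finger pads; the fingertips stand 22 mm ahead of it and the grasp point (between the pads) lies 3 mm ahead of it; z points along the fingers, y is the line along which they close (so a half turn about z gives the same grasp; the last joint's range is limited). The gripper opens to 85 mm and grips with 20 to 120 N. Pads are 22 mm wide; open, the fingers measure 114 mm over their backs; the gripper's body (76 mm by 85 mm) begins 54 mm behind the grasp point. The pads swing forward as they close: fully open they stand 13 mm farther back than shut.
Start: joints at [-1.187, 0.332, -0.065, 1.46, 0.022, 1.35, -0.088], TCP at [0.247, 0.574, 0.253] pointing down, gripper open.
Joint ranges: [-2.6, 2.6], [-0.5, 2.12], [-1.47, 1.34], [0.16, 2.42], [-1.27, 4.41], [0.06, 2.06], [-2.6, 2.6]. Speed limits (rad/s): [2.22, 2.22, 2.79, 2.79, 3.14, 3.14, 3.14].

### API

Orientations are given as a unit quaternion [x, y, z, w].
In Python, from workcell import manip, camera, ticket, boxes_of, outline_of gives the robot as it stands.
- The arm moves only by the tool carry_out, never from a script. Its argument "deltas" is a list of rows, each a list of 5 numbers: the shift along the tool's x, y, z as a fraction of full scale, then the turn about the tool's z as a fraction of full scale, then the opening, from -1 (shut) to 1 (fully open), so that 0 is half open. In form: [[tx, ty, tz, spin, gripper], ...]. A call has 1 to 20 rows; each row is the pose to reach, as a shift and turn from the pose commanded when the call began, along the tool's axes at that moment; what a row does not reach only later rows make up. Full scale, the value 1, is 150 mm for a shift and 30 degrees for a turn. A row lasts 1/8 s, in which the tool goes at most 62.5 mm and 10.7 degrees, less where a joint would pass 70% of its speed; a pose out of reach is approached as far as the arm can. A call with a number of a shift or a turn outside -1 to 1 is refused whole. A call with a gripper value outside its range is refused whole. The fingers move at their own pace and stop on an object; "force" is the grip in N (left out, the last holds). Time passes only in rows, so rows that repeat a pose let the fingers close. It gives the time, the measured TCP pose, the force, the opening and the grip force at its end, in the units of the state.
- manip.get_obs(): the state, without advancing time (a new reading comes with each control period).
- camera(name): name is "scene" or "top" or "wrist"; returns a dict with "img" (420x560x3 uint8, red, green, blue), "depth" (420x560 float32, m along the optical axis (not along the pixel's ray), 0 where there is no reading), "vertical_fov" (degrees; the focal length in pixels is half the picture's height over the tangent of half this angle, whatever the lens; pixels are square), "cx", "cy" (the principal point, pixels), "k1" (the pictures are not rectified: a ray, as slopes to the right and down, at radius r is drawn at 1 + k1 r^2 times it, then the intrinsics apply), "R" (3x3) and "t" (3): a world point X has camera coordinates R X + t. Camera axes: x right, y down, z forward; pixel columns grow to the right and rows downward; lengths in m; the calibration is good to about 2 mm. A picture is of the moment at which its call begins.
- ticket.hand_in(): hands the job in; it is judged then, once.
Trained networks look in a picture, given as the dict that the camera call returned (one of the last four; its "shot" number tells which), for a name from the list of things; names that differ only in an ending like _2 or _b are one class to them, and where a whole thing is asked for, a point or a joint stands for the part that bears it (a point fixed in the world has none). Each returns a list of dicts, best first, with "conf" (0 to 1); they miss things now and then, are a little off and sometimes report something else, mostly with a low value. They report only what shows in the picture. A call takes as long as a camera call. They do not tell look-alikes from the thing itself.
- boxes_of(query, picture): "position" ([x, y, z] in m, in world coordinates, good to about 4 mm: the middle of the surface that is visible of it).
- outline_of(query, picture): "region" (420x560 bool, what is visible of it).
The state is a dict: "clock": time; "joint_pos": joint angles; "joint_velocities": joint speeds; "tau": joint torques, N m; "position": TCP position; "ee_rot": TCP orientation; "ft_force": force on the tool from outside, world axes, zero at the start; "torque": the same for the moment, N m; "grip_width": opening from 0.0 (shut) to 1.0 (fully open); "grasp_force": force on a finger pad.
Only numpy, scipy, OpenCV 4.12 (cv2) and the standard library are available. Lean on these libraries where they do the work, as an engineer would, in place of code of your own. Each camera call takes 0.05 s, during which the arm holds its last target. There are 200 camera calls.

## Working session

There is one attempt and no reset: what is moved stays moved. The work goes in short steps, Python scripts to look and compute and a tool call to move; the robot and the scene stay as the last step left them, time stands still between calls to the robot, and variables do not carry over. Pictures are saved under pics/ and viewed, at most 10 in all, crops included, and the job is handed in when it is done.

Besides the shell and the picture viewer there is one more tool, called after ">>>" in YAML: its name, and indented under it one key for each argument. carry_out: Moves the arm, as the interface text tells. Its arguments: {"type":"object","properties":{"deltas":{"type":"array","items":{"type":"array","items":{"type":"number"}}},"force":{"type":"number"}},"required":["deltas"]}

```bash
mkdir -p pics
cat > h.py <<'E'
import numpy as np, cv2
from workcell import manip, camera, ticket, boxes_of, outline_of
def f_of(c): return c["img"].shape[0]/2/np.tan(np.radians(c["vertical_fov"])/2)
def cloud(c):
    "world points for each pixel"
    f=f_of(c); K=np.array([[f,0,c["cx"]],[0,f,c["cy"]],[0,0,1]])
    h,w=c["depth"].shape; u,v=np.meshgrid(np.arange(w),np.arange(h))
    p=np.stack([u,v],-1).reshape(-1,1,2).astype(float)
    n=cv2.undistortPoints(p,K,np.array([c["k1"],0,0,0.])).reshape(h,w,2)
    d=c["depth"][...,None]
    X=np.concatenate([n*d,d],-1)
    return (X-np.asarray(c["t"]))@np.asarray(c["R"])
def save(c,n): cv2.imwrite("pics/"+n,c["img"][...,::-1])
E
python3 - <<'E'
from h import *
o=manip.get_obs(); print({k:np.round(v,3) for k,v in o.items()})
for n in("top","scene"):
    c=camera(n); save(c,n+"0.png")
    print(n, np.round(-np.asarray(c["R"]).T@c["t"],3))
    for q in("stand","bar_grip","jar_mouth","lid_grip","lid_mark","tumbler","spice_jar","grinder_cup"):
        print(q,[(np.round(b["position"],3).tolist(),round(b["conf"],2)) for b in boxes_of(q,c)[:4]])
E
```

```text
{'clock': np.float64(0.0), 'joint_pos': array([-1.187,  0.333, -0.065,  1.461,  0.022,  1.35 , -0.089]), 'joint_velocities': array([-0.001, -0.001, -0.001,  0.   , -0.001, -0.001,  0.002]), 'tau': array([-0.0000e+00, -6.2545e+01,  4.9000e-02, -3.9161e+01,  1.6000e-02,
        1.0000e-02, -0.0000e+00]), 'position': array([0.247, 0.574, 0.253]), 'ee_rot': array([ 0.202,  0.979, -0.001, -0.   ]), 'ft_force': array([ 0.901, -0.336,  0.157]), 'torque': array([-0.052, -0.004, -0.002]), 'grasp_force': np.float64(0.0), 'grip_width': np.float64(1.0)}
top [ 0.391 -0.067  1.249]
stand [([0.253, -0.378, 0.005], 0.95), ([0.355, -0.121, 0.004], 0.86), ([0.314, 0.149, 0.005], 0.77), ([0.576, -0.08, 0.007], 0.72)]
bar_grip [([0.535, 0.264, 0.014], 0.7), ([0.613, -0.114, 0.126], 0.55)]
jar_mouth [([0.584, -0.109, 0.071], 0.59)]
lid_grip [([0.608, -0.116, 0.124], 0.78)]
lid_mark [([0.613, -0.116, 0.126], 0.78)]
tumbler [([0.643, -0.3, 0.058], 0.88)]
spice_jar [([0.742, 0.196, 0.092], 0.92)]
grinder_cup [([0.743, 0.049, 0.075], 0.55), ([0.613, -0.112, 0.126], 0.49), ([0.537, 0.262, 0.013], 0.34)]
scene [1.004 0.335 1.017]
stand [([0.577, -0.063, 0.017], 0.94), ([0.252, -0.377, 0.017], 0.91), ([0.36, -0.122, 0.006], 0.9), ([0.319, 0.144, 0.008], 0.9)]
bar_grip [([0.548, 0.265, 0.01], 0.57), ([0.638, -0.289, 0.065], 0.35)]
jar_mouth [([0.644, -0.09, 0.058], 0.72)]
lid_grip [([0.621, -0.11, 0.123], 0.82)]
lid_mark []
tumbler [([0.64, -0.291, 0.067], 0.68)]
spice_jar [([0.759, 0.212, 0.097], 0.87), ([0.635, -0.289, 0.066], 0.37)]
grinder_cup [([0.763, 0.063, 0.075], 0.59)]
```

View pics/top0.png

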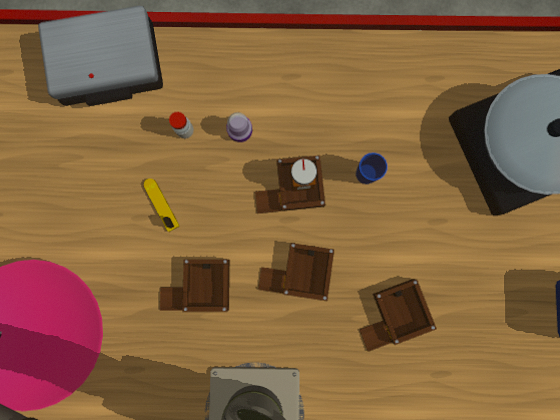

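View pics/scene0.png

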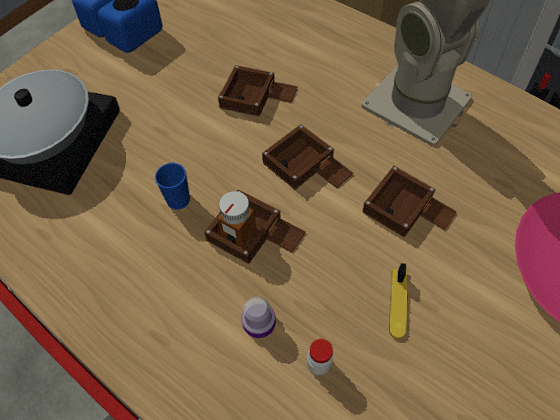

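The top view shows four stands. The farthest one, at px (303,183), holds the jar with its lid. The bar lies with its nose at (147,182) and its rib at (168,222). Next I measure the stand, bar and lid poses from the clouds.

```bash
cat >> h.py <<'E'
def rect(pts):
    "min-area rect of xy points: centre, (long,short), angle of long axis"
    (c,s,a)=cv2.minAreaRect((pts[:,:2]*1000).astype(np.float32))
    a=np.radians(a)
    if s[0]<s[1]: s=s[::-1]; a+=np.pi/2
    return np.array(c)/1000,s,(a+np.pi/2)%np.pi-np.pi/2
def yellow(c):
    h=cv2.cvtColor(c["img"],cv2.COLOR_RGB2HSV)
    return (h[...,0]>20)&(h[...,0]<33)&(h[...,1]>190)&(h[...,2]>90)
def near(P,x,y,r): return np.hypot(P[...,0]-x,P[...,1]-y)<r
def bar(c,ctr,r=0.15,z0=0.0):
    P=cloud(c); z=P[...,2]-z0; n=near(P,*ctr,r)&(c["depth"]>0)
    s=P[yellow(c)&n&(z>0.004)&(z<0.02)]; k=P[n&(z>0.046)&(z<0.06)]
    print("slab",len(s),*rect(s),"z",np.median(s[:,2]).round(4)); 
    print("rib",len(k), *(rect(k) if len(k)>3 else []), k.mean(0) if len(k) else '')
def stand(c,ctr=(0.588,-0.105),r=0.12):
    P=cloud(c); n=near(P,*ctr,r)&(P[...,2]>0.036)&(P[...,2]<0.044)&(c["depth"]>0)
    img=c["img"].astype(int); 
    k=P[n]; print("stand",len(k),*rect(k))
def lid(c,ctr=(0.61,-0.113),r=0.05):
    P=cloud(c); n=near(P,*ctr,r)&(P[...,2]>0.115)&(P[...,2]<0.145)&(c["depth"]>0)
    k=P[n]; print("lid",len(k),cv2.minEnclosingCircle((k[:,:2]*1000).astype(np.float32)),"ztop",np.percentile(k[:,2],[50,95]))
    i=c["img"].astype(int); m=n&(i[...,0]>i[...,1]+50)&(i[...,0]>i[...,2]+50)
    if m.sum()>3: print("stripe",m.sum(),P[m].mean(0),*rect(P[m]))
E
python3 - <<'E'
from h import *
for n in("top","scene"):
    c=camera(n); print(n); bar(c,(0.54,0.27)); stand(c); lid(c)
E
```

```text
top
slab 619 [0.54255408 0.26511255] (154.34396362304688, 34.447181701660156) 0.5298151927937891 z 0.012
rib 53 [0.4909263  0.23541281] (27.33546257019043, 11.800957679748535) 0.5742159471198081 [0.49075611 0.23531129 0.0521379 ]
stand 714 [ 0.60257593 -0.11121804] (135.26902770996094, 116.10291290283203) 0.11903389643894258
lid 498 ((614.8785400390625, -114.03743743896484), 31.737998962402344) ztop [0.12516907 0.12899694]
stripe 13 [ 0.63125998 -0.11471709  0.12609335] [ 0.63227386 -0.11479856] (23.198101043701172, 2.815654754638672) 0.11278237545133374
scene
slab 33 [0.55013885 0.26473285] (142.50210571289062, 31.316204071044922) 0.5160110634680133 z 0.0103
rib 70 [0.49368613 0.23321771] (28.941808700561523, 10.51804256439209) 0.5383581475175725 [0.49461857 0.23393576 0.05130379]
stand 901 [ 0.6045672  -0.11364553] (138.21678161621094, 117.64933013916016) 0.12360852475666939
lid 643 ((616.8436889648438, -116.48717498779297), 33.01102828979492) ztop [0.12487633 0.12784629]
stripe 20 [ 0.63285553 -0.11647606  0.12560928] [ 0.63206421 -0.11639315] (25.264631271362305, 3.781604528427124) -0.011694472978756032
```

>>> carry_out:
  deltas:
    - [-0.33,-0.2,0,-0.33,0.2]
    - [-0.67,-0.4,0,-0.67,0]
    - [-1,-0.6,0,-1,0]
    - [-1,-0.6,0,-1,0]
    - [-1,-0.6,0,-1,0]

```text
clock: 1.62
position: [0.3492, 0.4324, 0.2536]
ee_rot: [-0.058, 0.998, 0.0, -0.0]
ft_force: [-0.1, -0.5, 0.0]
grip_width: 0.496
grasp_force: 0.0
```

```bash
cat >> h.py <<'E'
from scipy.spatial.transform import Rotation as Ro
def go(xyz,yaw):
    "units to go in tool axes to TCP xyz and tool-y yaw"
    o=manip.get_obs(); R=Ro.from_quat(o["ee_rot"]).as_matrix()
    d=R.T@(np.array(xyz)-o["position"]); y=np.arctan2(R[1,1],R[0,1])
    s=-(yaw-y+np.pi)%(2*np.pi); s=-((yaw-y+np.pi)%(2*np.pi)-np.pi)
    print("t",o["clock"].round(2),"pos",o["position"].round(4),"yaw",y.round(4),"j7",o["joint_pos"][6].round(2),"tilt",np.arccos(-R[2,2]).round(4),"F",o["ft_force"].round(1),"w",o["grip_width"].round(3),"gf",o["grasp_force"].round(1))
    print("  units",(d/0.15).round(3),"spin",(np.degrees(s)/30).round(3))
E
python3 -c "
from h import *
go((.491,.235,.15),2.10)"
```

```text
Traceback (most recent call last):
  File "h.py", line 44, in go
    print("t",o["clock"].round(2),"pos",o["position"].round(4),"yaw",y.round(4),"j7",o["joint_pos"][6].round(2),"tilt",np.arccos(-R[2,2]).round(4),"F",o["ft_force"].round(1),"w",o["grip_width"].round(3),"gf",o["grasp_force"].round(1))
              ^^^^^^^^^^^^^^^^
AttributeError: 'float' object has no attribute 'round'
```

```bash
python3 - <<'E'
import re
s=open('h.py').read().replace("    s=-(yaw-y+np.pi)%(2*np.pi); s=","    s=")
i=s.index('    print("t"')
s=s[:i]+'''    for k in ("clock","position","ft_force","torque","grip_width","grasp_force"): print(k,np.round(o[k],4),end="; ")
    print("yaw",y.round(4),"j7",np.round(o["joint_pos"][6],2),"tilt",np.arccos(min(1,-R[2,2])).round(4))
    print("  units",(d/0.15).round(3),"spin",(np.degrees(s)/30).round(3))
'''
open('h.py','w').write(s)
E
python3 -c "
from h import *
go((.491,.235,.15),2.10)"
```

```text
clock 1.625; position [0.3492 0.4324 0.2536]; ft_force [-0.1111 -0.5144  0.0322]; torque [0.1063 0.0507 0.0003]; grip_width 0.4963; grasp_force 0.0; yaw 1.6861 j7 0.71 tilt 0.0008
  units [-0.788 -1.416  0.689] spin -0.791
```

>>> carry_out:
  deltas:
    - [-0.2,-0.33,0.1,-0.25,0]
    - [-0.4,-0.67,0.2,-0.5,0]
    - [-0.6,-1,0.3,-0.79,0]
    - [-0.6,-1,0.3,-0.79,0]

```text
clock: 2.12
position: [0.4581, 0.2902, 0.207]
ee_rot: [-0.26, 0.966, -0.001, -0.001]
ft_force: [-0.7, 1.1, 0.5]
grip_width: 0.501
grasp_force: 0.0
```

```bash
python3 -c "
from h import *
go((.491,.235,.16),2.10)
c=camera('wrist'); save(c,'w1.png'); bar(c,(.54,.265))"
```

```text
clock 2.125; position [0.4581 0.2902 0.207 ]; ft_force [-0.6902  1.1014  0.4543]; torque [0.0477 0.0461 0.0031]; grip_width 0.5011; grasp_force 0.0; yaw 2.0976 j7 1.46 tilt 0.0026
  units [-0.005 -0.428  0.314] spin -0.005
slab 1345 [0.52193915 0.25333633] (109.92700958251953, 31.866207122802734) 0.5230198043773155 z 0.0123
rib 352 [0.4903717  0.23394803] (27.519779205322266, 12.127127647399902) 0.5140395586025415 [0.48936434 0.2340195  0.05179403]
```

View pics/w1.png

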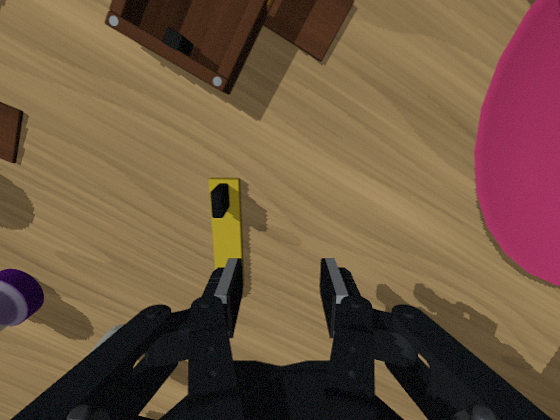

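The wrist view shows the rib at (220,200), to the left of the fingers, which agrees with the other measurement. I'll go over it and descend.

>>> carry_out:
  deltas:
    - [0,-0.21,0.2,-0.01,0]
    - [0,-0.43,0.4,-0.01,0]
    - [0,-0.43,0.7,-0.01,0]
    - [0,-0.43,0.8,-0.01,0]
    - [0,-0.43,0.8,-0.01,0]

```text
clock: 2.8
position: [0.488, 0.2396, 0.0882]
ee_rot: [-0.266, 0.964, 0.0, -0.001]
ft_force: [0.1, 0.7, 0.2]
grip_width: 0.5
grasp_force: 0.0
```

```bash
python3 -c "
from h import *
go((.4907,.2347,.0395),2.095)
c=camera('wrist'); bar(c,(.50,.24))"
```

```text
clock 2.8; position [0.488  0.2396 0.0882]; ft_force [0.107  0.7492 0.2228]; torque [-0.0068  0.0121  0.0176]; grip_width 0.4998; grasp_force 0.0; yaw 2.1084 j7 1.59 tilt 0.0013
  units [ 0.001 -0.038  0.325] spin 0.026
slab 3229 [0.5355896  0.26036444] (141.05191040039062, 33.17928695678711) 0.5207554183709622 z 0.0124
rib 845 [0.490254   0.23370581] (27.945701599121094, 12.000349998474121) 0.5150946031578898 [0.48886137 0.23311155 0.05197277]
```

>>> carry_out:
  deltas:
    - [0,-0.045,0.1,0.03,0]
    - [0,-0.045,0.25,0.03,0]
    - [0,-0.045,0.325,0.03,0]
    - [0,-0.045,0.325,0.03,0]
    - [0,-0.045,0.325,0.03,-1]
    - [0,-0.045,0.325,0.03,-1]
    - [0,-0.045,0.325,0.03,-1]
    - [0,-0.045,0.325,0.03,-1]
  force: 60

```text
clock: 3.85
position: [0.493, 0.2326, 0.0405]
ee_rot: [-0.257, 0.966, 0.0, 0.001]
ft_force: [-0.2, 0.4, 6.2]
grip_width: 0.136
grasp_force: 59.5
```

```bash
python3 -c "
from h import *
go((.4903,.2337,.14),2.093)"
```

```text
clock 3.85; position [0.493  0.2326 0.0405]; ft_force [-0.2235  0.4142  6.189 ]; torque [ 0.0982  0.2045 -0.011 ]; grip_width 0.1362; grasp_force 59.5438; yaw 2.0908 j7 1.6 tilt 0.0018
  units [ 0.011  0.015 -0.663] spin -0.004
```

>>> carry_out:
  deltas:
    - [0,0,-0.2,0,-1]
    - [0,0,-0.5,0.3,-1]
    - [0,0,-0.55,0.65,-1]
    - [0,0,-0.55,1,-1]
    - [0,0,-0.55,1,-1]

```text
clock: 4.47
position: [0.4922, 0.232, 0.122]
ee_rot: [0.001, 1.0, -0.0, -0.0]
ft_force: [-0.4, -0.3, -0.7]
grip_width: 0.129
grasp_force: 58.6
```

>>> carry_out:
  deltas:
    - [0,0,0,0.33,-1]
    - [0,0,0,0.67,-1]
    - [0,0,0,1,-1]
    - [0,0,0,1,-1]

```text
clock: 4.97
position: [0.4921, 0.232, 0.1217]
ee_rot: [0.258, 0.966, -0.0, -0.0]
ft_force: [1.0, 0.9, -1.4]
grip_width: 0.132
grasp_force: 58.6
```

>>> carry_out:
  deltas:
    - [0,0,0,0.33,-1]
    - [0,0,0,0.67,-1]
    - [0,0,0,1,-1]
    - [0,0,0,1,-1]

```text
clock: 5.48
position: [0.4922, 0.2321, 0.1219]
ee_rot: [0.499, 0.867, -0.0, -0.0]
ft_force: [0.5, -0.4, -1.8]
grip_width: 0.131
grasp_force: 58.6
```

```bash
python3 -c "
from h import *
go((.5405,.098,.10),0.12)
c=camera('top'); stand(c)"
```

```text
clock 5.475; position [0.4922 0.2321 0.1219]; ft_force [ 0.5361 -0.3604 -1.8123]; torque [ 0.1191  0.0674 -0.0069]; grip_width 0.1307; grasp_force 58.5863; yaw 0.5268 j7 0.08 tilt 0.0003
  units [-0.934 -0.171  0.146] spin 0.777
stand 691 [ 0.60241443 -0.11133769] (135.03750610351562, 116.02166748046875) 0.11649309095619564
```

>>> carry_out:
  deltas:
    - [-0.3,-0.05,0,0.26,-1]
    - [-0.6,-0.11,0,0.52,-1]
    - [-0.93,-0.17,0.1,0.78,-1]
    - [-0.93,-0.17,0.15,0.78,-1]
    - [-0.93,-0.17,0.15,0.78,-1]
    - [-0.93,-0.17,0.15,0.78,-1]

```text
clock: 6.28
position: [0.5394, 0.0998, 0.0998]
ee_rot: [0.665, 0.747, 0.0, -0.0]
ft_force: [0.7, 0.6, -1.7]
grip_width: 0.129
grasp_force: 58.6
```

```bash
python3 -c "
from h import *
go((.5405,.098,.07),0.119)
for n in ('top','scene','wrist'):
  c=camera(n); save(c,n+'2.png'); print(n)
  try: 
    bar(c,(.55,.04),z0=.063)
  except Exception as e: print(e)
  stand(c)"
```

```text
clock 6.275; position [0.5394 0.0998 0.0998]; ft_force [ 0.6826  0.6441 -1.6959]; torque [ 0.0727 -0.0074  0.0266]; grip_width 0.1293; grasp_force 58.56; yaw 0.1164 j7 -0.02 tilt 0.0007
  units [-0.013  0.006  0.199] spin -0.005
top
slab 574 [0.54796454 0.02921568] (125.6647720336914, 34.17013931274414) -1.451173979945966 z 0.0711
rib 24 [ 0.60526624 -0.09176418] (46.40110778808594, 11.091268539428711) 0.41171651530589815 [ 0.60053501 -0.09376394  0.12039864]
stand 704 [ 0.60250714 -0.111181  ] (135.2557830810547, 116.04281616210938) 0.11910668396048574
scene
slab 26 [0.55091571 0.04613891] (141.28713989257812, 29.725114822387695) -1.4531978076044796 z 0.0699
rib 41 [0.5777887  0.01198543] (221.06895446777344, 30.876449584960938) -1.233973793585938 [ 0.59765592 -0.03939382  0.11619844]
stand 898 [ 0.60518976 -0.11382906] (136.902587890625, 118.36114501953125) 0.11692357430165012
wrist
slab 913 [0.54099091 0.0722979 ] (91.80652618408203, 32.929420471191406) -1.473246658534706 z 0.0719
rib 2680 [0.53838147 0.09964708] (67.92610168457031, 28.507904052734375) 0.12669918145835513 [0.53801375 0.10364146 0.1143325 ]
stand 17 [ 0.65873163 -0.04963541] (7.185878753662109, 2.8315300941467285) -0.3714977894186582
```

View pics/wrist2.png

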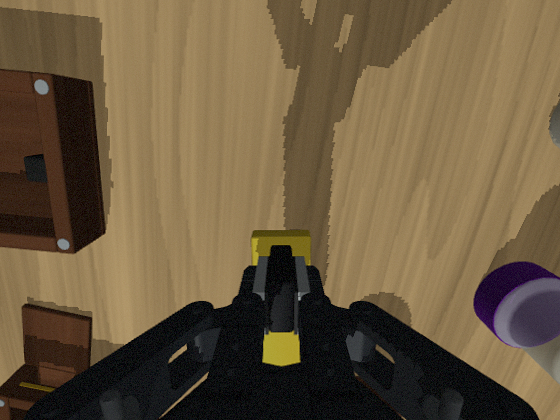

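```bash
python3 -c "
from h import *
R=np.array([[np.cos(.119),np.sin(.119)],[-np.sin(.119),np.cos(.119)]])
for n,ctr in (('top',(.6025,-.1112)),('scene',(.6050,-.1138))):
  c=camera(n); P=cloud(c); Y=yellow(c)&(c['depth']>0)
  S=(P[...,:2]-ctr)@R.T-[.0115,0]
  m=Y&(P[...,2]>.014)&(P[...,2]<.045)&(S[...,1]>.03)&(S[...,1]<.075)
  print(n,'line',m.sum(), np.c_[S[m],P[m][:,2]].round(4).tolist()[:12])
  b=Y&(P[...,2]>.064)&(P[...,2]<.08)&(abs(S[...,0]+.05)<.03)
  q=np.c_[S[b],P[b][:,2]]
  for lo in np.arange(.06,.2,.02):
    k=q[(q[:,1]>lo)&(q[:,1]<lo+.02)]
    if len(k)>2: print(lo.round(2),len(k),'x',k[:,0].min().round(4),k[:,0].max().round(4),'z',np.median(k[:,2]).round(4))
  print('nose y',q[:,1].min())
c=camera('scene'); cv2.imwrite('pics/s3.png',cv2.resize(c['img'][150:300,180:380,::-1],None,fx=4,fy=4,interpolation=2))"
```

```text
top line 0 []
0.08 71 x -0.0642 -0.035 z 0.0718
0.1 101 x -0.0662 -0.0327 z 0.0707
0.12 99 x -0.0654 -0.0322 z 0.0712
0.14 102 x -0.0657 -0.0319 z 0.0712
0.16 99 x -0.065 -0.0329 z 0.0716
0.18 97 x -0.0652 -0.0329 z 0.0711
0.2 19 x -0.0659 -0.0508 z 0.0717
nose y 0.08281568395384203
scene line 2 [[-0.2593, 0.0699, 0.0287], [-0.0343, 0.0587, 0.0275]]
0.1 7 x -0.0337 -0.0314 z 0.0659
0.12 4 x -0.0338 -0.0325 z 0.0675
0.14 5 x -0.0335 -0.0322 z 0.0688
0.16 6 x -0.0336 -0.0318 z 0.0682
0.18 6 x -0.0342 -0.0321 z 0.0661
0.2 6 x -0.0351 -0.0314 z 0.0691
nose y 0.08980621814096093
```

View pics/s3.png

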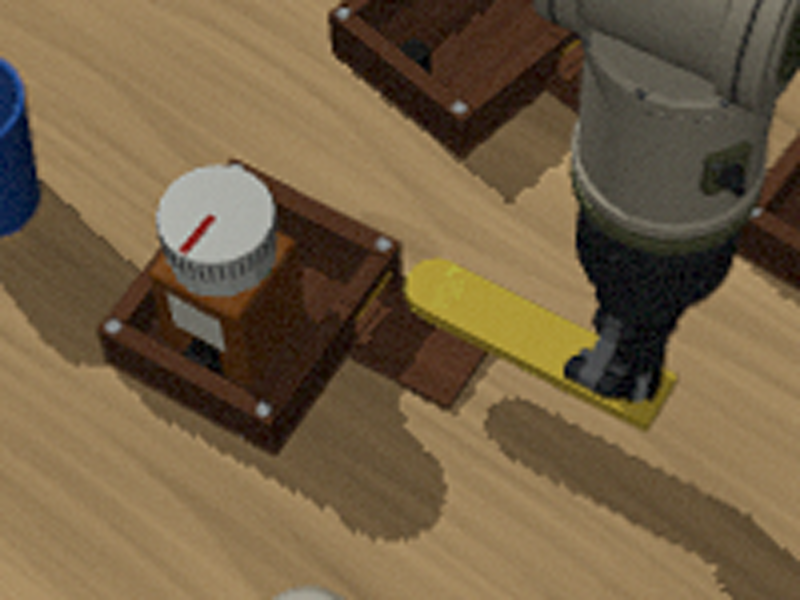

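The bar sits about 1.5 mm too far in -x, is parallel to the slot, and its nose is 25 mm outside the wall. I'll lower it and start the insertion.

>>> carry_out:
  deltas:
    - [0,0.01,0.15,0.0,-1]
    - [0,0.01,0.3,0.0,-1]
    - [0,0.01,0.34,0.0,-1]
    - [0,0.01,0.34,0.0,-1]
    - [-0.07,0.01,0.34,0.0,-1]
    - [-0.13,0.01,0.34,0.0,-1]
    - [-0.18,0.01,0.34,0.0,-1]
    - [-0.22,0.01,0.34,0.0,-1]
    - [-0.26,0.01,0.34,0.0,-1]
    - [-0.26,0.01,0.34,0.0,-1]

```text
clock: 7.82
position: [0.5455, 0.0592, 0.0486]
ee_rot: [0.667, 0.745, 0.0, 0.0]
ft_force: [-0.1, 0.2, -1.3]
grip_width: 0.131
grasp_force: 58.6
```

```bash
cat >> h.py <<'E'
def sf(p,ctr=(.6025,-.1112),a=.119):
    "world xy to stand xy"
    R=np.array([[np.cos(a),np.sin(a)],[-np.sin(a),np.cos(a)]])
    return (np.asarray(p)[...,:2]-ctr)@R.T-[.0115,0]
def barin():
    c=camera('top'); P=cloud(c); S=sf(P); b=yellow(c)&(c['depth']>0)&(abs(S[...,0]+.048)<.03)&(S[...,1]<.24)&(S[...,1]>-.06)&(P[...,2]<.05)
    q=np.c_[S[b],P[b][:,2]]
    for lo in np.arange(-.06,.24,.02):
        k=q[(q[:,1]>lo)&(q[:,1]<lo+.02)]
        if len(k)>2: print(lo.round(2),len(k),'x',k[:,0].min().round(4),k[:,0].max().round(4),'z',np.median(k[:,2]).round(4))
    print('y range',q[:,1].min().round(4),q[:,1].max().round(4)); lid(c)
E
python3 -c "
from h import *
go((.5405,.098,.0467),0.119); print('tcp in stand',sf(manip.get_obs()['position']))
barin()"
```

```text
clock 7.825; position [0.5455 0.0592 0.0486]; ft_force [-0.1284  0.2081 -1.2839]; torque [ 0.0452 -0.0312  0.0303]; grip_width 0.1314; grasp_force 58.5582; yaw 0.1109 j7 0.09 tilt 0.0002
  units [ 0.261 -0.005  0.012] spin -0.015
tcp in stand [-0.04782206  0.17597553]
0.04 31 x -0.0641 -0.0332 z 0.0203
0.06 92 x -0.0647 -0.0284 z 0.0195
0.08 98 x -0.0648 -0.0274 z 0.0196
0.1 99 x -0.065 -0.0262 z 0.0194
0.12 98 x -0.0648 -0.0259 z 0.0197
0.14 75 x -0.0647 -0.0276 z 0.0196
y range 0.0405 0.1588
lid 501 ((614.806396484375, -114.14395141601562), 31.637514114379883) ztop [0.12524287 0.12869205]
stripe 14 [ 0.63042023 -0.11487763  0.12634724] [ 0.63136267 -0.11479691] (22.678354263305664, 3.0906565189361572) 0.12482996694587745
```

>>> carry_out:
  deltas:
    - [-0.07,0,0,-0.01,-1]
    - [-0.14,0,0,-0.01,-1]
    - [-0.21,0,0,-0.01,-1]
    - [-0.28,0,0,-0.01,-1]
    - [-0.35,0,0,-0.01,-1]
    - [-0.41,0,0,-0.01,-1]
    - [-0.46,0,0,-0.01,-1]
    - [-0.5,0,0.005,-0.01,-1]
    - [-0.5,0,0.01,-0.01,-1]

```text
clock: 9.0
position: [0.554, -0.0153, 0.0471]
ee_rot: [0.665, 0.747, 0.0, 0.0]
ft_force: [1.1, -0.8, -1.4]
grip_width: 0.127
grasp_force: 58.7
```

```bash
python3 -c "
from h import *
go((.5455,.0592,.0467),0.119); print('tcp in stand',sf(manip.get_obs()['position']))
barin()"
```

```text
clock 9.0; position [ 0.554  -0.0153  0.0471]; ft_force [ 1.1086 -0.7694 -1.3525]; torque [-0.0651 -0.3847  0.052 ]; grip_width 0.1272; grasp_force 58.6761; yaw 0.1163 j7 0.24 tilt 0.0007
  units [0.5   0.001 0.003] spin -0.005
tcp in stand [-0.04823964  0.1009406 ]
-0.04 48 x -0.0616 -0.029 z 0.018
-0.02 92 x -0.0622 -0.0279 z 0.0183
0.0 88 x -0.0618 -0.0292 z 0.0189
0.02 93 x -0.0618 -0.027 z 0.0192
0.04 32 x -0.0633 -0.0284 z 0.0192
0.06 9 x -0.0635 -0.0497 z 0.0166
y range -0.0334 0.0646
lid 503 ((615.1340942382812, -114.65155029296875), 31.65711212158203) ztop [0.12527345 0.12886157]
stripe 14 [ 0.63046624 -0.11488667  0.12614577] [ 0.63178961 -0.11479517] (23.72150993347168, 3.3240103721618652) 0.1182222648072273
```

>>> carry_out:
  deltas:
    - [-0.03,0,0,0,-1]
    - [-0.055,0,0,0,-1]
    - [-0.075,0,0,0,-1]
    - [-0.085,0,0,0,-1]
    - [-0.09,0,0,0,-1]
    - [-0.09,0,0,0,-1]

```text
clock: 9.8
position: [0.5555, -0.0277, 0.0471]
ee_rot: [0.664, 0.747, 0.0, -0.0]
ft_force: [3.3, 4.1, -0.1]
grip_width: 0.13
grasp_force: 58.8
```

```bash
python3 -c "
from h import *
go((.5455,.0592,.0467),0.119); print('tcp in stand',sf(manip.get_obs()['position']))
barin()"
```

```text
clock 9.8; position [ 0.5555 -0.0277  0.0471]; ft_force [ 3.3004  4.1491 -0.126 ]; torque [ 0.9451 -0.7263  0.0689]; grip_width 0.1302; grasp_force 58.7563; yaw 0.1172 j7 0.27 tilt 0.0006
  units [0.583 0.002 0.003] spin -0.004
tcp in stand [-0.04825631  0.08847123]
-0.06 16 x -0.0585 -0.0348 z 0.0179
-0.04 87 x -0.0619 -0.0292 z 0.0178
-0.02 92 x -0.0614 -0.0288 z 0.0179
0.0 88 x -0.0614 -0.0291 z 0.0181
0.02 90 x -0.0616 -0.027 z 0.0179
0.04 16 x -0.0605 -0.0362 z 0.0205
y range -0.0458 0.0452
lid 504 ((614.698486328125, -115.13823699951172), 31.67934799194336) ztop [0.12527196 0.12899089]
stripe 14 [ 0.63035173 -0.11486399  0.12666021] [ 0.63157965 -0.11469441] (22.96442985534668, 2.736050844192505) 0.1379932481672177
```

>>> carry_out:
  deltas:
    - [-0.01,0,0.005,0,-1]
    - [-0.02,0,0.005,0,-1]
    - [-0.02,0,0.005,0,-1]

```text
clock: 10.22
position: [0.5556, -0.0278, 0.0465]
ee_rot: [0.664, 0.748, 0.001, -0.001]
ft_force: [-1.6, 13.5, 4.4]
grip_width: 0.133
grasp_force: 59.6
```

```bash
python3 -c "
from h import *
go((.5455,.0592,.0467),0.119); print('tcp in stand',sf(manip.get_obs()['position']))"
```

```text
clock 10.225; position [ 0.5556 -0.0278  0.0465]; ft_force [-1.6314 13.5034  4.4362]; torque [ 2.4828  0.0248 -0.0923]; grip_width 0.133; grasp_force 59.6375; yaw 0.1195 j7 0.28 tilt 0.0037
  units [0.584 0.002 0.001] spin 0.001
tcp in stand [-0.04815905  0.08839774]
```

The bar stopped against the end wall with 13 N, at y about 0.088, so it is home. Releasing and going up.

>>> carry_out:
  deltas:
    - [0.015,0,0,0,-1]
    - [0.015,0,0,0,0]
    - [0.015,0,0,0,0]
    - [0.015,0,0,0,0]
    - [0.015,0,-0.15,0,0.3]
    - [0.015,0,-0.45,0,1]
    - [0.015,0,-0.8,0,1]
    - [0.015,0,-1,0,1]
    - [0.015,0,-1,0,1]
    - [0.015,0,-1,0,1]

```text
clock: 11.48
position: [0.5549, -0.029, 0.1955]
ee_rot: [0.665, 0.747, -0.0, -0.0]
ft_force: [0.6, 0.1, -0.3]
grip_width: 0.999
grasp_force: 0.0
```

```bash
python3 -c "
from h import *
go((.615,-.115,.18),0.119)
barin()
c=camera('top'); P=cloud(c); S=sf(P); m=(abs(S[...,0]+.048)<.015)&(abs(S[...,1]-.091)<.03)&(P[...,2]>.05)&(P[...,2]<.07)
print('rib',m.sum(),rect(np.c_[S[m],P[m][:,2]]))
c=camera('wrist'); lid(c); stand(c)
i=P[m]
"
```

```text
clock 11.475; position [ 0.5549 -0.029   0.1955]; ft_force [ 0.5902  0.0991 -0.2644]; torque [-0.0153  0.0043  0.0617]; grip_width 0.9993; grasp_force 0.0; yaw 0.1166 j7 0.19 tilt 0.0011
  units [-0.616  0.331  0.103] spin -0.005
-0.06 16 x -0.0579 -0.0307 z 0.017
-0.04 87 x -0.0616 -0.029 z 0.0178
-0.02 90 x -0.0614 -0.0289 z 0.0177
0.0 88 x -0.0614 -0.0291 z 0.0173
0.02 91 x -0.0618 -0.0274 z 0.0179
0.04 6 x -0.0601 -0.0471 z 0.0183
y range -0.0457 0.0427
lid 502 ((615.2099609375, -114.35209655761719), 31.800262451171875) ztop [0.12498485 0.12830805]
stripe 13 [ 0.63132272 -0.11472985  0.12579647] [ 0.63172845 -0.11484596] (23.429489135742188, 3.130584478378296) 0.10896785492060768
rib 0 (array([0., 0.]), (0.0, 0.0), np.float64(0.0))
lid 3794 ((613.9779052734375, -116.75698852539062), 31.792030334472656) ztop [0.12566427 0.12667668]
stripe 151 [ 0.63071924 -0.11606475  0.1261444 ] [ 0.63020422 -0.11622816] (25.811403274536133, 6.344209671020508) 0.08324995794506451
stand 3475 [ 0.59841931 -0.09003975] (162.60382080078125, 135.0843048095703) -1.4576118306637174
```

>>> carry_out:
  deltas:
    - [-0.3,0.16,0,0,1]
    - [-0.62,0.33,0,0,1]
    - [-0.62,0.33,0.1,0,1]
    - [-0.62,0.33,0.1,0,1]
    - [-0.62,0.33,0.1,0,1]

```text
clock: 12.25
position: [0.6152, -0.1142, 0.1812]
ee_rot: [0.664, 0.748, 0.0, -0.0]
ft_force: [1.0, -0.7, 0.7]
grip_width: 1.002
grasp_force: 0.0
```

```bash
python3 -c "
from h import *
go((.6145,-.1155,.113),0.119)
c=camera('wrist'); lid(c); save(c,'w4.png'); c=camera('scene'); lid(c);P=cloud(c); S=sf(P,(.605,-.1138)); m=(abs(S[...,0]+.048)<.015)&(abs(S[...,1]-.091)<.03)&(P[...,2]>.05)&(P[...,2]<.07)
print('rib',m.sum(),S[m].mean(0))"
```

```text
clock 12.25; position [ 0.6152 -0.1142  0.1812]; ft_force [ 0.959  -0.6795  0.7017]; torque [-0.0329  0.0131  0.0535]; grip_width 1.0017; grasp_force 0.0; yaw 0.1183 j7 0.4 tilt 0.0009
  units [-0.008 -0.005  0.455] spin -0.001
lid 6319 ((614.1748046875, -117.3764877319336), 31.676464080810547) ztop [0.12580473 0.12687818]
stripe 249 [ 0.63033786 -0.11595497  0.12643311] [ 0.63034863 -0.11590619] (25.276824951171875, 5.491463661193848) 0.06697783146403102
lid 597 ((617.160400390625, -116.61915588378906), 32.783897399902344) ztop [0.12489535 0.12785896]
stripe 21 [ 0.63211059 -0.11677744  0.12516882] [ 0.63189929 -0.11718443] (24.090940475463867, 4.361003875732422) 0.11155681368481463
rib 79 [-0.04731587  0.09277383]
```

View pics/w4.png

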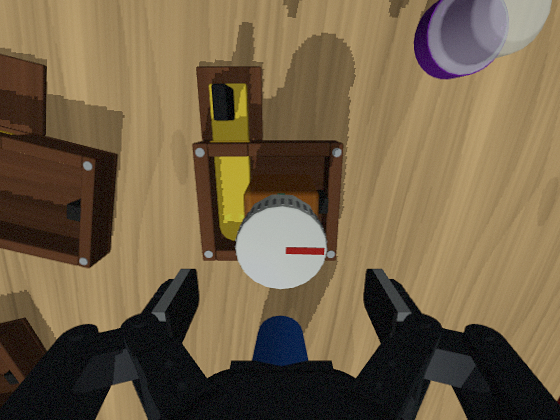

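Wrist view: the bar is home, with its rib at (222,100). The lid at (282,247) is centred between the fingers, and its stripe points to +x. I'll descend and grip.

>>> carry_out:
  deltas:
    - [-0.012,0,0.15,0,1]
    - [-0.012,0,0.3,0,1]
    - [-0.012,0,0.4,0,1]
    - [-0.012,0,0.455,0,1]
    - [-0.012,0,0.455,0,1]
    - [-0.012,0,0.455,0,0]
    - [-0.012,0,0.455,0,-1]
    - [-0.012,0,0.455,0,-1]
    - [-0.012,0,0.455,0,-1]
  force: 70

```text
clock: 13.48
position: [0.616, -0.1174, 0.1143]
ee_rot: [0.665, 0.747, 0.001, 0.0]
ft_force: [-1.9, 0.9, 5.3]
grip_width: 0.709
grasp_force: 74.5
```

```bash
python3 -c "
from h import *
go((.6145,-.1155,.113),0.119)
c=camera('scene'); save(c,'s5.png'); cv2.imwrite('pics/s5.png',cv2.resize(c['img'][130:280,170:370,::-1],None,fx=4,fy=4,interpolation=2))"
```

```text
clock 13.475; position [ 0.616  -0.1174  0.1143]; ft_force [-1.9359  0.9041  5.3343]; torque [0.1057 0.5354 0.0661]; grip_width 0.7086; grasp_force 74.4545; yaw 0.1167 j7 0.43 tilt 0.0013
  units [ 0.014 -0.009  0.008] spin -0.004
```

View pics/s5.png

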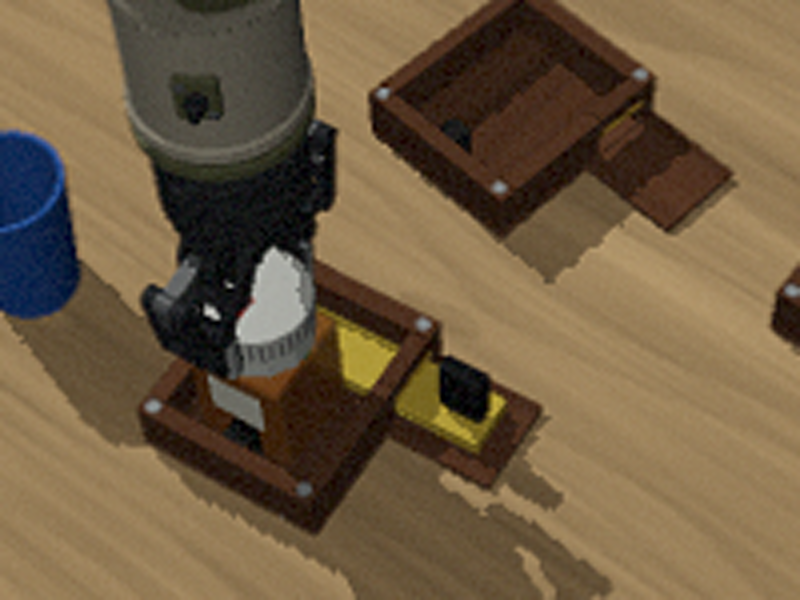

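The lid is gripped on its ribs, and the bar and jar are in place. Turning anticlockwise.

>>> carry_out:
  deltas:
    - [0,0,0,-0.2,-1]
    - [0,0,0,-0.4,-1]
    - [0,0,0,-0.6,-1]
    - [0,0,0,-0.8,-1]
    - [0,0,0,-1,-1]
    - [0,0,0,-1,-1]

```text
clock: 14.28
position: [0.6162, -0.1181, 0.1143]
ee_rot: [0.449, 0.893, 0.0, 0.001]
ft_force: [-2.3, -1.6, 6.1]
grip_width: 0.704
grasp_force: 75.1
```

```bash
python3 -c "
from h import *
go((.6145,-.1155,.113),0.119)
c=camera('scene'); cv2.imwrite('pics/s6.png',cv2.resize(c['img'][130:280,170:370,::-1],None,fx=4,fy=4,interpolation=2))"
```

```text
clock 14.275; position [ 0.6162 -0.1181  0.1143]; ft_force [-2.2985 -1.5801  6.093 ]; torque [-0.3513  0.085   0.0748]; grip_width 0.7041; grasp_force 75.132; yaw 0.639 j7 0.91 tilt 0.002
  units [0.021 0.001 0.008] spin 0.993
```

View pics/s6.png

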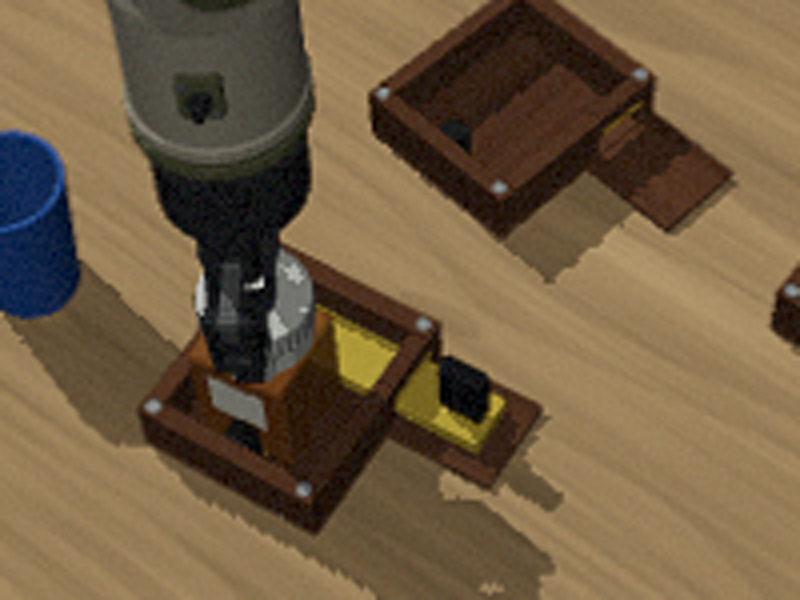

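The jar and bar are unmoved. I'll keep turning.

>>> carry_out:
  deltas:
    - [0,0,0,-0.2,-1]
    - [0,0,0,-0.4,-1]
    - [0,0,0,-0.6,-1]
    - [0,0,0,-0.8,-1]
    - [0,0,0,-1,-1]
    - [0,0,0,-1,-1]

```text
clock: 15.08
position: [0.6163, -0.1176, 0.1151]
ee_rot: [0.203, 0.979, 0.0, 0.001]
ft_force: [-4.7, 0.3, 14.6]
grip_width: 0.704
grasp_force: 76.0
```

```bash
python3 -c "
from h import *
go((.6145,-.1155,.113),0.119)
for n in ('top','scene','wrist'):
  c=camera(n); print(n); lid(c,(.616,-.117),.04)
  P=cloud(c); i=c['img'].astype(int); m=near(P,.616,-.117,.06)&(P[...,2]>.05)&(i[...,0]>i[...,1]+45)&(i[...,0]>i[...,2]+45); print(m.sum(),np.median(P[m],0) if m.any() else '')
save(c,'w7.png')"
```

```text
clock 15.075; position [ 0.6163 -0.1176  0.1151]; ft_force [-4.6745  0.2641 14.5576]; torque [0.1021 0.9808 0.1056]; grip_width 0.7037; grasp_force 75.9565; yaw 1.1627 j7 1.39 tilt 0.0022
  units [0.017 0.008 0.014] spin 1.993
topTraceback (most recent call last):
  File "<string>", line 5, in <module>
    c=camera(n); print(n); lid(c,(.616,-.117),.04)
                           ~~~^^^^^^^^^^^^^^^^^^^^
  File "h.py", line 35, in lid
    k=P[n]; print("lid",len(k),cv2.minEnclosingCircle((k[:,:2]*1000).astype(np.float32)),"ztop",np.percentile(k[:,2],[50,95]))
                                                                                                ~~~~~~~~~~~~~^^^^^^^^^^^^^^^^
    return _quantile_unchecked(
        a, q, axis, out, overwrite_input, method, keepdims, weights)
    return _ureduce(a,
                    func=_quantile_ureduce_func,
    ...<5 lines>...
                    overwrite_input=overwrite_input,
                    method=method)
    r = func(a, **kwargs)
    result = _quantile(arr,
                       quantiles=q,
    ...<2 lines>...
                       out=out,
                       weights=wgt)
    slices_having_nans = np.isnan(arr[-1, ...])
                                  ~~~^^^^^^^^^
IndexError: index -1 is out of bounds for axis 0 with size 0
```

>>> carry_out:
  deltas:
    - [0,0,0,-0.2,-1]
    - [0,0,0,-0.4,-1]
    - [0,0,-0.003,-0.6,-1]
    - [0,0,-0.006,-0.8,-1]
    - [0,0,-0.01,-0.8,-1]

```text
clock: 15.75
position: [0.617, -0.1173, 0.1163]
ee_rot: [-0.006, 1.0, 0.0, 0.002]
ft_force: [0.7, 0.0, 6.9]
grip_width: 0.705
grasp_force: 75.5
```

```bash
python3 -c "
from h import *
go((.6145,-.1155,.113),0.119)
for n in ('scene','wrist'):
  c=camera(n); print(n)
  P=cloud(c); i=c['img'].astype(int); m=near(P,.616,-.117,.06)&(P[...,2]>.115)&(i[...,0]>i[...,1]+45)&(i[...,0]>i[...,2]+45); print(m.sum(),np.median(P[m],0) if m.any() else '')
save(c,'w7.png')"
```

```text
clock 15.75; position [ 0.617  -0.1173  0.1163]; ft_force [0.6809 0.0236 6.8551]; torque [ 0.065  -0.2615  0.0716]; grip_width 0.7053; grasp_force 75.4516; yaw 1.582 j7 1.78 tilt 0.0037
  units [0.017 0.012 0.022] spin 2.794
scene
2 [ 0.61932048 -0.10433547  0.12687169]
wrist
529 [ 0.61592384 -0.10163116  0.12826736]
```

View pics/w7.png

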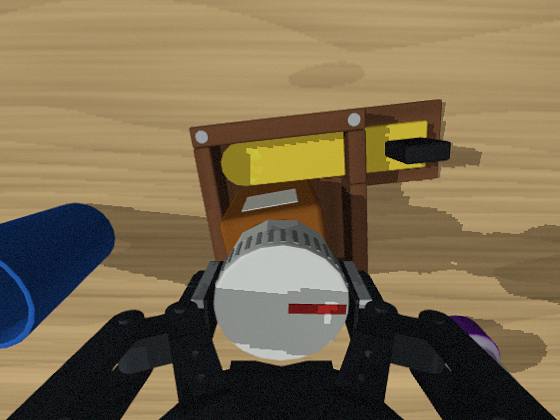

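The stripe now points to the green (+y) side, about 84° from the jar's x. The jar and bar are unmoved. Lifting.

>>> carry_out:
  deltas:
    - [0,0,-0.02,0,-1]
    - [0,0,-0.04,0,-1]
    - [0,0,-0.06,0,-1]
    - [0,0,-0.06,0,-1]

```text
clock: 16.35
position: [0.6156, -0.1173, 0.1236]
ee_rot: [-0.006, 1.0, 0.0, 0.0]
ft_force: [-0.9, -0.6, -1.1]
grip_width: 0.707
grasp_force: 75.4
```

```bash
cat > chk.py <<'E'
from h import *
go((.6145,-.1155,.113),0.119)
c=camera('top'); stand(c); c=camera('scene'); P=cloud(c); i=c['img'].astype(int)
m=near(P,.616,-.117,.06)&(P[...,2]>.05)&(P[...,2]<.1)&(i[...,0]>i[...,2]+40); print('jar z top',np.percentile(P[m][:,2],[50,90,97]))
S=sf(P,(.605,-.1138)); m=(abs(S[...,0]+.048)<.015)&(abs(S[...,1]-.091)<.03)&(P[...,2]>.05)&(P[...,2]<.07); print('rib',S[m].mean(0))
E
python3 chk.py
```

```text
clock 16.35; position [ 0.6156 -0.1173  0.1236]; ft_force [-0.9399 -0.5936 -1.0948]; torque [-0.0029 -0.0306 -0.0014]; grip_width 0.7067; grasp_force 75.3822; yaw 1.5826 j7 1.78 tilt 0.0001
  units [0.007 0.012 0.071] spin 2.795
stand 1 [ 0.54876642 -0.02424162] (0.0, 0.0) 0.0
jar z top [0.08153647 0.08588131 0.08813067]
rib [-0.04735305  0.09167116]
```

Free: the wrist carries only the lid's weight and the jar stays down. Up another 40 mm.

>>> carry_out:
  deltas:
    - [0,0,-0.07,0,-1]
    - [0,0,-0.14,0,-1]
    - [0,0,-0.21,0,-1]
    - [0,0,-0.27,0,-1]
    - [0,0,-0.27,0,-1]
    - [0,0,-0.27,0,-1]
    - [0,0,-0.27,0,-1]

```text
clock: 17.32
position: [0.6153, -0.1172, 0.1635]
ee_rot: [-0.006, 1.0, 0.0, -0.0]
ft_force: [-0.6, 0.6, -0.7]
grip_width: 0.71
grasp_force: 75.5
```

```bash
python3 chk.py; python3 -c "
from h import *
c=camera('scene'); cv2.imwrite('pics/s8.png',cv2.resize(c['img'][110:280,170:370,::-1],None,fx=3.5,fy=3.5,interpolation=2))"
```

```text
clock 17.325; position [ 0.6153 -0.1172  0.1635]; ft_force [-0.5526  0.5529 -0.7461]; torque [-0.0162  0.0053  0.0171]; grip_width 0.71; grasp_force 75.4723; yaw 1.5829 j7 1.78 tilt 0.0009
  units [0.005 0.012 0.337] spin 2.796
stand 3 [ 0.54822467 -0.01650397] (5.104959487915039, 0.5541613698005676) -1.427032249894451
jar z top [0.0835872  0.0909504  0.09873744]
rib [-0.04755672  0.09233614]
```

View pics/s8.png

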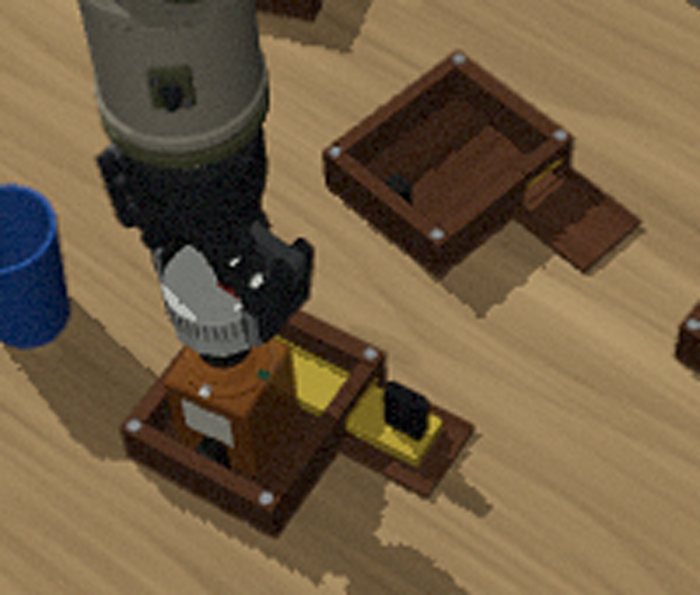

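The lid is held level above the jar mouth, and the jar is standing with the bar home. Handing in.

```bash
python3 -c "
from h import *
print(ticket.hand_in())"
```

```text
the job is handed in; nothing more can be done
None
```

I handed in the job at 17.3 s on the clock: the bar is home, and the lid is unscrewed and held level about 5 cm above its shut position over the jar mouth. The last pictures showed the jar standing upright in the stand; the hand-in returned no verdict.

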